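Post the repaired padlock through the drop box's sprung flap

ROBOT

A 7-joint arm with a two-finger parallel gripper is mounted at the origin on the work surface. World frame = base frame: x ahead of the robot, y to its left, z up, the work surface at z = 0. Lengths are in m, angles in rad, forces in N, time in s.
With the tool pointing down it reaches from about 0.425 to 0.925 m from the base axis. Payload 6.8 kg.
Tool frame: the origin (TCP) lies on the front face of the gripper's body, between the roots of the fingers; the fingertips stand 73 mm ahead of it and the grasp point (between the pads) lies 54 mm ahead of it; z points along the fingers, y is the direction in which the jaws open and shut (so a half turn about z gives the same grasp; the last joint's range is limited). The gripper opens to 85 mm and grips with 20 to 120 N. Pads are 22 mm wide; open, the fingers measure 114 mm over their backs; the gripper's body (76 mm by 85 mm) begins 54 mm behind the grasp point. The pads swing forward as they close: fully open they stand 13 mm farther back than shut.
Start: joints at [1.041, 0.477, 0.022, 1.555, -0.011, 1.109, -0.083], TCP at [0.276, -0.616, 0.304] pointing down, gripper open.
Joint ranges: [-2.96, 2.96], [-0.34, 2.1], [-1.41, 1.46], [0.24, 2.44], [-1.37, 4.51], [0.17, 1.92], [-2.96, 2.96]. Speed limits (rad/s): [2.39, 2.39, 3.14, 3.14, 3.14, 3.14, 3.14].

INTERFACE

Orientations are given as a rotation vector (axis times angle).
In Python, from bench import * gives the robot as it stands.
- The arm moves only by the tool jog_arm, never from a script. Its argument "plan" is a list of rows, each a list of 2 entries, a list of its own where there are three numbers: the shift along the world's x, y, z in cm, then the turn about the world's z in rad. In form: [[[tx, ty, tz], twist], ...]. A call has 1 to 12 rows; each row shifts and turns the commanded pose from where the row before left it; what a row does not reach is not made up. A row lasts 1/10 s, in which the tool goes at most 50 mm and 8.59 degrees, less where a joint would pass 70% of its speed; a pose out of reach is approached as far as the arm can. A call is refused whole if a number of a shift passes 5 or a number of a turn 0.15, either way. A call with a gripper value outside its range is refused whole. "hand" is the finger opening in cm, from 0 to 8.54, set as the call begins (left out, the last holds). The fingers move at their own pace and stop on an object; "grip_force" is the grip in N (left out, the last holds). Time passes only in rows, so rows that do not move let the fingers close. It gives the time, the measured TCP pose, the force and the opening at its end, in the units of the state.
- get_obs(): the state, without advancing time (a new reading comes with each control period).
- grab_frame(name): name is "scene" or "top" or "wrist"; returns the picture (480x640x3 uint8, red, green, blue); there is no depth.
- get_calibration(name): a dict with "intrinsics" (3x3 intrinsics, pixels), "xyz" and "orientation" of the camera in the world. Camera axes: x right, y down, z forward; pixel columns grow to the right and rows downward; lengths in m; the calibration is good to about 2 mm. The wrist camera is an equidistant fisheye: a pixel r from the principal point sees the ray r / f radians off the axis. A picture is of the moment at which its call begins: read the wrist's pose just before it. get_calibration takes no time and is no camera call; for the wrist camera it gives the pose at the moment of the call.
- hand_in(): hands the job in, once; it reports no verdict.
The state is a dict: "clock": time; "joints": joint angles; "qvel": joint speeds; "tau": joint torques, N m; "tcp_pos": TCP position; "orientation": TCP orientation; "contact_force": force on the tool from outside, world axes, zero at the start; "moment": the same for the moment, N m; "grip_width": finger opening in m.
Only numpy, scipy, OpenCV 4.12 (cv2) and the standard library are available. Lean on these libraries where they do the work, as an engineer would, in place of code of your own. Each camera call takes 0.05 s, during which the arm holds its last target. There are 200 camera calls.

TASK

The padlock with the long shackle is ready for the locked drop box on the counter. Pick it up and push the sprung flap in the box's lid down with it; keep hold of it until its body is well below the lid with the flap held open, then let it go inside, take the gripper out and let the flap spring shut. Leave the like padlock with the short shackle standing where it is.

Things in the scene. Friction and masses are not known exactly. Their poses are not given: they have to be found in the camera images.
- long_padlock: Brass padlock with a long shackle, standing upright. Body 44 mm wide (y), 20 thick (x), 42 tall; shackle of 8 mm square steel bar: two straight legs from z 42 to 84 mm, 40 mm wide over their outsides (along y), arch top at z 104. Origin: centre of the underside, z up. 0.21 to 0.34 kg. Gripped across the legs along y, the body hangs below the fingers.
- short_padlock: Bystander with the same brass body (44 x 20 x 42 mm) and a short shackle, 72 mm tall in all, standing upright; it must stay where it is. Origin: centre of the underside, y across its width. A third, wider padlock (64 mm wide, 82 mm tall) stands near; the three swap places.
- drop_box: Grey metal drop box fixed to the counter, 160 (x) x 190 (y) x 175 mm (z), walls 5 mm, lid top at z 175, empty inside. Origin: centre of the underside; x roughly away from the robot. In the middle of the lid is a mouth, 58 mm along x (-29 to 29) and 130 mm along y (-65 to 65), closed by the flap.
- flap (a joint): Steel flap in the box's lid, flush, 56 mm long (box x), 127 mm wide. Hinged along the mouth's far edge (box x +29 mm); free edge, with a dark strip, at x -27 mm, nearer the robot. Rad: 0 shut, grows as the free edge is pushed down, stop 1.35. Spring 0.24 N m at 0, plus 0.12 per rad (4 to 7 N at the free edge): the padlock's weight alone does not open it; it springs back.
There are look-alikes about, which are no part of the job. Leave any green look-alike of the long_padlock alone.

How it is judged:
On the way:
1. the long-shackle padlock, still held in the gripper, has pushed the flap down (more than 0.6 rad) and its underside is at least 40 mm below the lid, inside the mouth (x of long_padlock in the frame of drop_box between -0.08 and 0.08 m and y of long_padlock in the frame of drop_box between -0.095 and 0.095 m and z of long_padlock in the frame of drop_box below 0.135 m and value of joint flap above 0.6 rad and contact force between the fingers and long_padlock above 1 N), for 0.1 s.
At the end, for the whole second after the job is handed in: The long-shackle padlock lies at rest inside the drop box (anywhere, any way up), the flap has sprung shut (under 0.1 rad), and the short-shackle padlock stands upright within 30 mm of where it was (x of long_padlock in the frame of drop_box between -0.08 and 0.08 m and y of long_padlock in the frame of drop_box between -0.095 and 0.095 m and z of long_padlock in the frame of drop_box between -0.01 and 0.15 m and linear speed of long_padlock below 0.05 m/s and value of joint flap below 0.1 rad and distance of short_padlock from where it was at the start of the episode below 0.03 m and angle between short_padlock's own z axis and vertical below 0.2 rad); the robot touches nothing.
It fails at once if the short-shackle padlock is moved by more than 30 mm (distance of short_padlock from where it was at the start of the episode above 0.03 m).
It also fails if it takes over 38 s, if anything falls off the work surface, if the arm or the gripper's body presses on something with over 40 N, if the wrist force passes 120 N, or if a joint passes its speed limit or range.

## Working session

There is one attempt and no reset: what is moved stays moved. The work goes in short steps, Python scripts to look and compute and a tool call to move; the robot and the scene stay as the last step left them, time stands still between calls to the robot, and variables do not carry over. Pictures are saved under pics/ and viewed, about 8 in all and at most 12, crops included, and the job is handed in when it is done.

Besides the shell and the picture viewer there is one more tool, called after "Request:" by a JSON object that holds its "name" and its "arguments", one argument or row to a line. jog_arm: Moves the arm, as the interface text tells. Its arguments: {"type":"object","properties":{"plan":{"type":"array","items":{"type":"array"}},"hand":{"type":"number"},"grip_force":{"type":"number"}},"required":["plan"]}

```bash
mkdir -p pics; python3 - <<'E'
from bench import *
import cv2,numpy as np
o=get_obs();print(o)
for n in("scene","top"):
    c=get_calibration(n);print(n,c)
    cv2.imwrite(f"pics/{n}0.png",grab_frame(n)[:,:,::-1])
E
```

```text
{'clock': 0.0, 'joints': array([ 1.04092411,  0.47777611,  0.02237489,  1.5564632 , -0.01149971,
        1.10926764, -0.08310708]), 'qvel': array([-1.14211402e-04, -1.01701632e-04, -2.90453873e-04, -1.28096855e-05,
       -1.42583298e-04, -1.38867198e-03,  3.01740345e-05]), 'tau': array([ 9.62567938e-04, -5.96445358e+01,  1.60801359e+00, -2.81191564e+01,
        1.23517096e-02,  9.41959064e-03,  1.83351702e-06]), 'tcp_pos': array([ 0.2761195 , -0.6154398 ,  0.30293739]), 'orientation': array([-3.07032746e+00, -6.57235067e-01,  8.12480825e-04]), 'contact_force': array([ 0.13697032, -0.05070663, -0.28193955]), 'moment': array([ 0.02590933, -0.02164296, -0.02681052]), 'grip_width': 0.08550117382040912}
scene {'intrinsics': array([[582.45454357,   0.        , 314.62804293],
       [  0.        , 582.45454357, 249.59626331],
       [  0.        ,   0.        ,   1.        ]]), 'xyz': array([1.23803811, 0.27833681, 0.90199149]), 'orientation': array([-1.43530436, -2.16163393,  0.84559523])}
top {'intrinsics': array([[534.1213252 ,   0.        , 319.69859859],
       [  0.        , 534.1213252 , 235.23034093],
       [  0.        ,   0.        ,   1.        ]]), 'xyz': array([ 0.40882954, -0.00641294,  1.2257185 ]), 'orientation': array([-2.15876331,  2.14102896, -0.11738428])}
```

View pics/scene0.png

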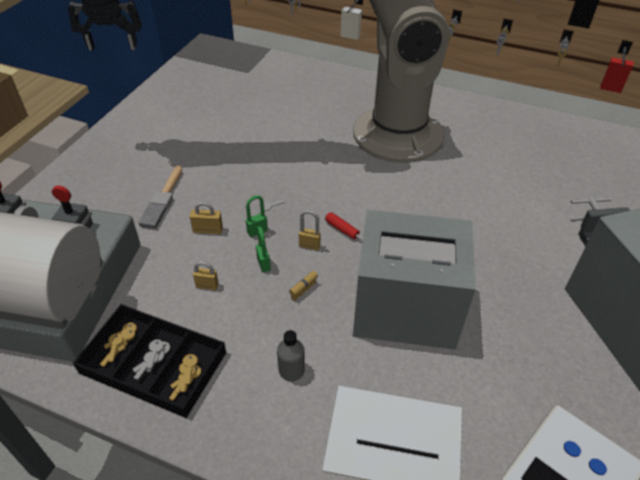

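View pics/top0.png

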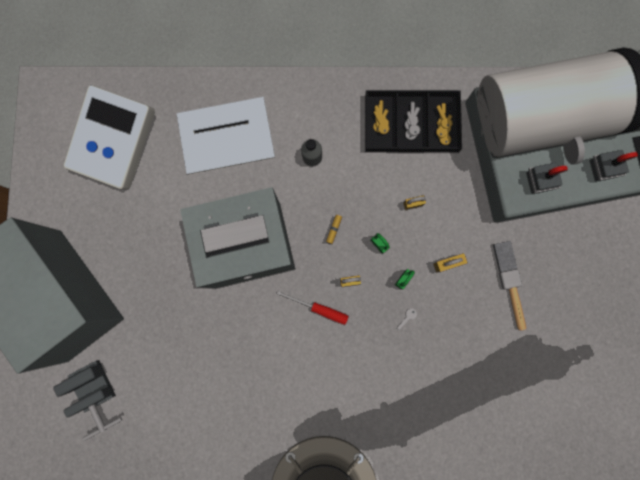

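The scene view shows the long brass padlock at about (310,230), the short one at (205,277), the wide one at (206,220), two green look-alikes, and the box around (415,275). In the top view the long padlock is at (350,281), the short at (414,203), the wide at (450,263), and the box mouth at (235,233).

```bash
cat > h.py <<'E'
from bench import *
import cv2,numpy as np
from scipy.spatial.transform import Rotation as R
def ray(n,uv,c=None):
    c=c or get_calibration(n);K=c["intrinsics"];d=np.array([(uv[0]-K[0,2])/K[0,0],(uv[1]-K[1,2])/K[1,1],1.])
    if n=="wrist":
        r=np.hypot(d[0],d[1]);d=np.array([d[0]/r*np.sin(r),d[1]/r*np.sin(r),np.cos(r)])
    return np.array(c["xyz"]),R.from_rotvec(c["orientation"]).apply(d)
def onz(n,uv,z,c=None):
    o,d=ray(n,uv,c);return o+d*(z-o[2])/d[2]
def tri(n1,a,n2,b):
    o1,d1=ray(n1,a);o2,d2=ray(n2,b);t=np.linalg.lstsq(np.c_[d1,-d2],o2-o1,rcond=None)[0]
    p,q=o1+d1*t[0],o2+d2*t[1];return (p+q)/2,np.linalg.norm(p-q)
def brass(im):
    h=cv2.cvtColor(im,cv2.COLOR_RGB2HSV);return cv2.inRange(h,(12,110,70),(32,255,255))
E
python3 - <<'E'
from h import *
for n in("scene","top"):
    im=cv2.imread(f"pics/{n}0.png")[:,:,::-1].copy()
    cs,_=cv2.findContours(brass(im),cv2.RETR_EXTERNAL,cv2.CHAIN_APPROX_NONE)
    for c in cs:
        if cv2.contourArea(c)>25:
            r=cv2.minAreaRect(c);M=cv2.moments(c)
            print(n,[round(M['m10']/M['m00'],1),round(M['m01']/M['m00'],1)],r, onz(n,r[0],.042 if n=="top" else .021).round(3))
    if n=="top":
        x0,y0,x1,y1=165,170,435,320
    else: x0,y0,x1,y1=240,170,490,350
    s=3
    cv2.imwrite(f"pics/{n}c.png",cv2.resize(im[y0:y1,x0:x1,::-1],None,fx=s,fy=s,interpolation=cv2.INTER_CUBIC))
E
```

```text
scene [185.3, 374.2] ((185.00003051757812, 378.0000305175781), (22.360679626464844, 50.98234558105469), 26.56505012512207) [ 0.844 -0.122  0.021]
scene [119.0, 341.3] ((116.23207092285156, 342.8377380371094), (18.42885398864746, 53.25938415527344), 42.51044845581055) [ 0.83  -0.273  0.021]
scene [302.6, 285.6] ((303.12451171875, 285.0078125), (10.233080863952637, 33.87502670288086), 48.57633590698242) [ 0.576 -0.018  0.021]
scene [204.9, 279.1] ((205.1846466064453, 278.5230712890625), (23.566598892211914, 18.605207443237305), 7.125016689300537) [ 0.636 -0.202  0.021]
scene [309.0, 239.1] ((308.7884826660156, 238.5576934814453), (21.376657485961914, 17.65045166015625), 11.309932708740234) [ 0.456 -0.057  0.021]
scene [205.6, 221.8] ((205.08404541015625, 221.48265075683594), (30.68170928955078, 21.93929672241211), 2.385944128036499) [ 0.496 -0.284  0.021]
scene [556.1, 86.3] ((554.1801147460938, 85.26002502441406), (13.80000114440918, 10.600000381469727), 36.869895935058594) [-0.365  0.343  0.021]
scene [3.0, 76.9] ((4.5, 78.0), (8.0, 9.0), 90.0) [ 0.211 -1.098  0.021]
scene [490.2, 70
[... 2625 characters left out ...]
5), 71.56504821777344) [ 0.499 -0.279  0.042]
top [331.0, 236.2] ((330.9500427246094, 236.14999389648438), (6.324554920196533, 12.965337753295898), 18.434947967529297) [ 0.555 -0.013  0.042]
top [336.5, 221.0] ((336.48626708984375, 220.86985778808594), (6.437263011932373, 12.055237770080566), 20.556045532226562) [ 0.59  -0.025  0.042]
top [414.3, 203.7] ((415.01763916015625, 201.8293914794922), (9.00261402130127, 19.415279388427734), 77.47119140625) [ 0.634 -0.201  0.042]
top [443.3, 125.1] ((443.6398010253906, 123.50558471679688), (14.748208045959473, 41.00720977783203), 2.2906100749969482) [ 0.816 -0.268  0.042]
top [380.9, 118.7] ((381.0, 116.5), (33.0, 16.0), 90.0) [ 0.832 -0.126  0.042]
```

View pics/topc.png

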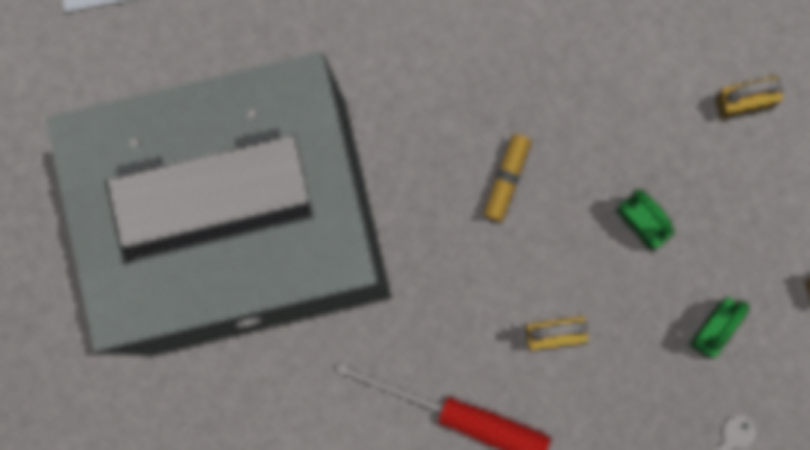

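View pics/scenec.png

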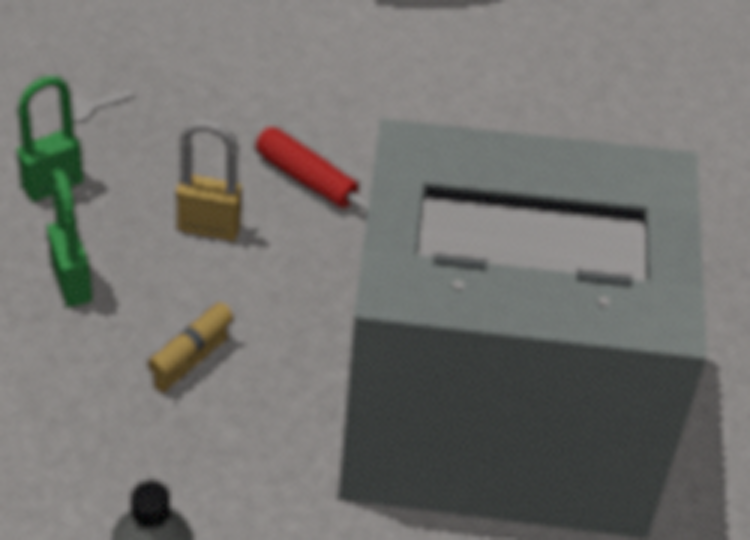

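The crops give the corner pixels I need. In the top crop the long padlock's body has corners at (527,323), (585,318), (588,343) and (530,348). The lid's corners are at (48,118), (323,55), (378,288) and (92,350). The hinge edge of the flap runs from (108,180) to (297,138), and the mouth's near edge from (125,262) to (310,215).

```bash
python3 - <<'E'
from h import *
t=lambda p:(165+(p[0]+.5)/3-.5,170+(p[1]+.5)/3-.5)
s=lambda p:(240+(p[0]+.5)/3-.5,170+(p[1]+.5)/3-.5)
ang=lambda a,b:np.arctan2(*(b-a)[[1,0]])
L=[onz("top",t(p),.175) for p in[(48,118),(323,55),(378,288),(92,350)]]
S=[onz("scene",s(p),.175) for p in[(355,318),(706,357),(697,152),(380,120)]]
for n,Q in(("top",L),("scene",S)):
    print(n,np.mean(Q,0).round(4),[round(np.linalg.norm(Q[i]-Q[i-3]),4) for i in range(4)],[round(ang(Q[i],Q[i-3]),3) for i in range(4)])
M=[onz("top",t(p),.175) for p in[(108,180),(297,138),(310,215),(125,262)]]
print("mouth",np.mean(M,0),[round(ang(M[0],M[1]),3),round(ang(M[3],M[2]),3)],[round(np.linalg.norm(M[i]-M[i-3]),4) for i in range(4)])
P=[onz("top",t(p),.042) for p in[(527,323),(585,318),(588,343),(530,348)]]
print("pad",np.mean(P,0),[round(ang(P[0],P[1]),3),round(ang(P[3],P[2]),3)],[round(np.linalg.norm(P[i]-P[i-3]),4) for i in range(4)])
# scene: front face of body lower corners (z=0), upper (z=.042)
for p,z in[((180,232),0),((240,241),0),((177,190),.042),((242,198),.042)]: print("sc",z,onz("scene",s(p),z).round(4))
print("arch top tri",tri("top",t((558,328)),"scene",s((210,131))))
o=get_obs();Ry=R.from_rotvec(o["orientation"]).as_matrix();print("tool y",Ry[:,1],np.arctan2(Ry[1,1],Ry[0,1]))
E
```

```text
top [0.5357 0.1792 0.175 ] [np.float64(0.1882), np.float64(0.1606), np.float64(0.1917), np.float64(0.158)] [np.float64(-1.335), np.float64(-2.894), np.float64(1.793), np.float64(0.226)]
scene [0.5376 0.1804 0.175 ] [np.float64(0.1887), np.float64(0.1594), np.float64(0.1897), np.float64(0.1595)] [np.float64(1.826), np.float64(-2.898), np.float64(-1.316), np.float64(0.25)]
mouth [0.53772199 0.17935222 0.175     ] [np.float64(-1.342), np.float64(-1.313)] [np.float64(0.1284), np.float64(0.0524), np.float64(0.1257), np.float64(0.0561)]
pad [ 0.45625788 -0.0564094   0.042     ] [np.float64(-1.476), np.float64(-1.476)] [np.float64(0.0429), np.float64(0.0185), np.float64(0.0428), np.float64(0.0185)]
sc 0 [ 0.4676 -0.0734  0.    ]
sc 0 [ 0.459 -0.031  0.   ]
sc 0.042 [ 0.4679 -0.0749  0.042 ]
sc 0.042 [ 0.4575 -0.0307  0.042 ]
arch top tri (array([ 0.45757036, -0.05446266,  0.09665421]), np.float64(3.245292160747748e-05))
tool y [ 0.40945088 -0.91233064 -0.00166474] -1.1489436084088318
```

Request:
{"name": "jog_arm", "arguments": {
  "plan": [
    [[1.5,4.6,0],-0.025],
    [[1.5,4.6,0],-0.025],
    [[1.5,4.6,0],-0.025],
    [[1.5,4.6,0],-0.025],
    [[1.5,4.6,0],-0.025],
    [[1.5,4.6,-0.6],-0.025],
    [[1.5,4.6,-0.6],-0.025],
    [[1.5,4.6,-0.6],-0.025],
    [[1.5,4.6,-0.6],-0.025],
    [[1.5,4.6,-0.6],-0.025],
    [[1.5,4.6,-0.6],-0.025],
    [[1.5,4.6,-0.6],-0.025]
  ],
  "grip_force": 100
}}

```text
clock: 1.3
tcp_pos: [0.4564, -0.062, 0.2617]
orientation: [3.136, 0.189, 0.0]
contact_force: [0.1, -1.0, -0.8]
grip_width: 0.0852
```

Request:
{"name": "jog_arm", "arguments": {
  "plan": [
    [[0,0,0],0],
    [[0,0,0],0],
    [[0,0,0],0]
  ]
}}

```text
clock: 1.6
tcp_pos: [0.4559, -0.0649, 0.2617]
orientation: [3.135, 0.189, -0.001]
contact_force: [0.5, -0.5, 0.4]
grip_width: 0.0853
```

```bash
python3 - <<'E'
from h import *
import pickle
o=get_obs();c=get_calibration("wrist");im=grab_frame("wrist");print(o["tcp_pos"],c)
pickle.dump((c,o),open("w1.pkl","wb"));cv2.imwrite("pics/w1.png",im[:,:,::-1])
E
```

```text
[ 0.45592246 -0.06494895  0.26172482] {'intrinsics': array([[371.64829954,   0.        , 315.87906979],
       [  0.        , 371.64829954, 245.41339508],
       [  0.        ,   0.        ,   1.        ]]), 'xyz': array([ 0.52546481, -0.0572162 ,  0.33076746]), 'orientation': array([ 2.18653539, -1.93740677, -0.27138058])}
```

View pics/w1.png

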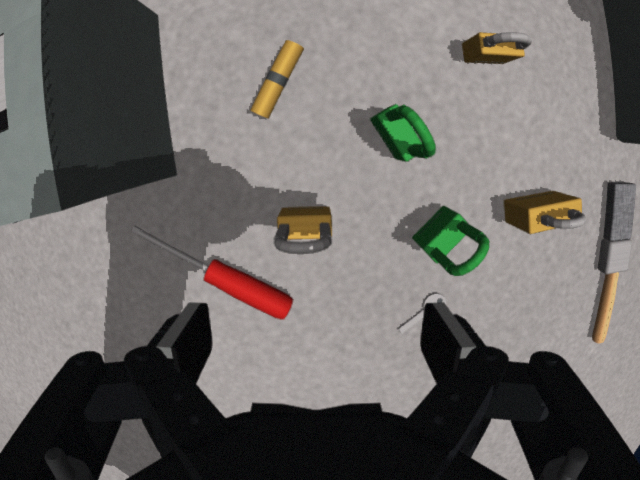

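The wrist view shows the long padlock at about (304,228), its shackle towards the gripper. I'll take a zoomed crop for its corners.

```bash
python3 - <<'E'
import cv2
im=cv2.imread("pics/w1.png")[195:265,255:355];cv2.imwrite("pics/w1c.png",cv2.resize(im,None,fx=7,fy=7,interpolation=cv2.INTER_CUBIC))
E
```

```text
(no output)
```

View pics/w1c.png

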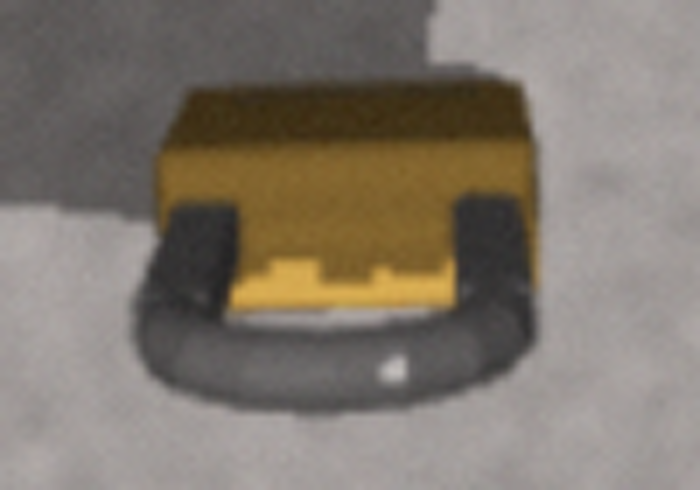

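```bash
python3 - <<'E'
from h import *
import pickle
c,o=pickle.load(open("w1.pkl","rb"))
w=lambda p,z:onz("wrist",(255+(p[0]+.5)/7-.5,195+(p[1]+.5)/7-.5),z,c)
for nm,a,b,z in[("topfront",(160,152),(533,142),.042),("toprear",(228,308),(455,300),.042),("botfront",(190,92),(522,84),0),("legs",(172,205),(530,195),.042)]:
    A,B=w(a,z),w(b,z);d=B-A;print(nm,A.round(4),B.round(4),((A+B)/2).round(4),np.linalg.norm(d).round(4),np.arctan2(d[1],d[0]).round(3))
Ry=R.from_rotvec(o["orientation"]).as_matrix();print(np.arctan2(Ry[1,1],Ry[0,1]),Ry[:,2])
E
```

```text
topfront [ 0.4638 -0.0338  0.042 ] [ 0.47   -0.0757  0.042 ] [ 0.4669 -0.0548  0.042 ] 0.0423 -1.425
toprear [ 0.4465 -0.0434  0.042 ] [ 0.4506 -0.0692  0.042 ] [ 0.4486 -0.0563  0.042 ] 0.0261 -1.414
botfront [ 0.4632 -0.0335  0.    ] [ 0.4694 -0.076   0.    ] [ 0.4663 -0.0548  0.    ] 0.0429 -1.428
legs [ 0.4579 -0.0358  0.042 ] [ 0.4639 -0.0761  0.042 ] [ 0.4609 -0.056   0.042 ] 0.0408 -1.423
-1.4502831049512055 [-7.37243757e-04 -4.75620594e-04 -9.99999615e-01]
```

Request:
{"name": "jog_arm", "arguments": {
  "plan": [
    [[0.1,0.9,0],0.025],
    [[0,0,0],0],
    [[0,0,-2],0],
    [[0,0,-2],0],
    [[0,0,-2],0],
    [[0,0,-2],0],
    [[0,0,-2],0],
    [[0,0,-2],0],
    [[0,0,-1.2],0],
    [[0,0,-1],0],
    [[0,0,0],0],
    [[0,0,0],0]
  ]
}}

```text
clock: 2.85
tcp_pos: [0.4576, -0.0549, 0.1203]
orientation: [3.133, 0.23, 0.001]
contact_force: [-0.4, -0.2, 0.4]
grip_width: 0.0857
```

Request:
{"name": "jog_arm", "arguments": {
  "plan": [
    [[0,0,0],0],
    [[0,0,0],0],
    [[0,0,0],0],
    [[0,0,0],0],
    [[0,0,0],0],
    [[0,0,0],0],
    [[0,0,0],0],
    [[0,0,0],0],
    [[0,0,0],0],
    [[0,0,0],0]
  ],
  "hand": 2.5,
  "grip_force": 100
}}

```text
clock: 3.85
tcp_pos: [0.4577, -0.0549, 0.1206]
orientation: [3.133, 0.23, 0.001]
contact_force: [-1.0, 0.1, 6.9]
grip_width: 0.0385
```

Request:
{"name": "jog_arm", "arguments": {
  "plan": [
    [[0,0,0.5],0],
    [[0,0,1.5],0],
    [[0,0,3],0],
    [[0,0,3],0],
    [[0,0,3],0],
    [[0,0,3],0],
    [[0,0,3],0],
    [[0,0,3],0],
    [[0,0,3],0],
    [[0,0,0],0],
    [[0,0,0],0]
  ]
}}

```text
clock: 4.95
tcp_pos: [0.457, -0.0549, 0.3499]
orientation: [3.133, 0.23, 0.001]
contact_force: [-0.2, 0.6, -3.3]
grip_width: 0.0385
```

Request:
{"name": "jog_arm", "arguments": {
  "plan": [
    [[0.7,2.3,0],0.01],
    [[0.7,2.3,0],0.01],
    [[0.7,2.3,0],0.01],
    [[0.7,2.3,0],0.01],
    [[0.7,2.3,0],0.01],
    [[0.7,2.3,0],0.01],
    [[0.7,2.3,0],0.01],
    [[0.7,2.3,0],0.01],
    [[0.7,2.3,0],0.01],
    [[0.7,2.3,0],0],
    [[0,0,0],0],
    [[0,0,0],0]
  ]
}}

```text
clock: 6.15
tcp_pos: [0.5265, 0.1751, 0.348]
orientation: [3.119, 0.373, -0.006]
contact_force: [-0.2, -0.2, -2.2]
grip_width: 0.0384
```

```bash
python3 - <<'E'
from h import *
import pickle
o=get_obs();c=get_calibration("wrist");im=grab_frame("wrist");print(o["tcp_pos"],o["orientation"],o["contact_force"],o["grip_width"])
pickle.dump((c,o),open("w2.pkl","wb"));cv2.imwrite("pics/w2.png",im[:,:,::-1])
E
```

```text
[0.5265268  0.17509747 0.34797486] [ 3.11860467  0.37303451 -0.0056465 ] [-0.24933021 -0.22153307 -2.16164186] 0.03844848041115351
```

View pics/w2.png

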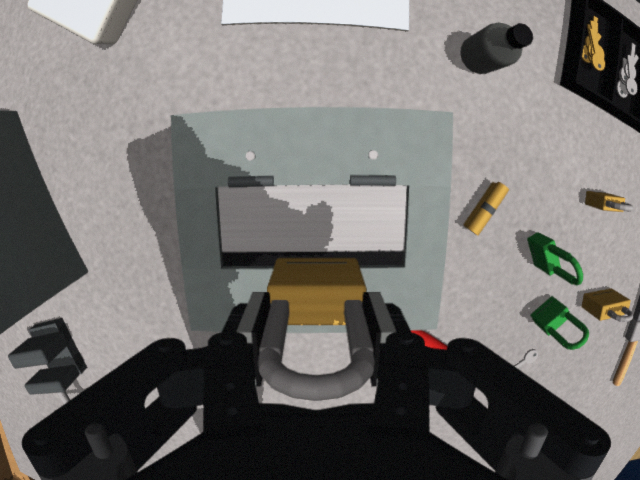

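The padlock hangs square in the grip. The mouth's corners are near (217,186), (408,186), (405,267) and (220,267), and the body's lower front edge runs from (273,258) to (362,258).

```bash
python3 - <<'E'
from h import *
import pickle
c,o=pickle.load(open("w2.pkl","rb"))
w=lambda p,z:onz("wrist",p,z,c)
M=[w(p,.175) for p in[(217,186),(408,186),(405,267),(220,267)]]
m=np.mean(M,0);y=M[0]-M[1]+M[3]-M[2];yaw=np.arctan2(y[1],y[0])-np.pi/2
print("mouth",m,"yaw",yaw,[np.linalg.norm(M[i]-M[i-3]).round(4) for i in range(4)])
zb=o["tcp_pos"][2]-.1205
F=[w(p,zb) for p in[(273,258),(362,258)]];print("bottom front edge",F,np.linalg.norm(F[0]-F[1]),np.arctan2(*(F[0]-F[1])[[1,0]])-np.pi/2)
ex=np.array([np.cos(yaw),np.sin(yaw),0]);ey=np.array([-ex[1],ex[0],0])
for nm,p in(("tcp",o["tcp_pos"]),("pad ctr",np.mean(F,0)-.01*ex)): print(nm,(p-m)@ex,(p-m)@ey)
print("goal shift for pad at box x=-9mm,y=0:",(m-.009*ex)-(np.mean(F,0)-.01*ex),(m-.009*ex)-o["tcp_pos"])
Ry=R.from_rotvec(o["orientation"]).as_matrix();print(np.arctan2(Ry[1,1],Ry[0,1])+np.pi/2)
E
```

```text
mouth [0.53878092 0.17988781 0.175     ] yaw 0.23803344158790507 [np.float64(0.1274), np.float64(0.057), np.float64(0.1303), np.float64(0.0572)]
bottom front edge [array([0.52942415, 0.19884391, 0.22747486]), array([0.54073   , 0.15229422, 0.22747486])] 0.0479029797072999 0.23826349480497644
tcp -0.01303811850928541 -0.0017658402090670207
pad ctr -0.01461773685487676 -0.0033236312378525337
goal shift for pad at box x=-9mm,y=0: [ 0.00467565  0.00455453 -0.05247486] [ 0.00350789  0.00266821 -0.17297486]
0.23810098606250296
```

Request:
{"name": "jog_arm", "arguments": {
  "plan": [
    [[0.4,0.3,0],0],
    [[0,0,-2],0],
    [[0,0,-2],0],
    [[0,0,-1],0],
    [[0,0,-0.8],0],
    [[0,0,-0.8],0],
    [[0,0,-0.8],0],
    [[0,0,-0.8],0],
    [[0,0,-0.8],0],
    [[0,0,-0.8],0],
    [[0,0,0],0]
  ]
}}

```text
clock: 7.3
tcp_pos: [0.5309, 0.1781, 0.2522]
orientation: [3.119, 0.371, -0.002]
contact_force: [-4.7, -0.9, 3.9]
grip_width: 0.0384
```

Request:
{"name": "jog_arm", "arguments": {
  "plan": [
    [[0,0,-0.8],0],
    [[0,0,-0.8],0],
    [[0,0,0],0],
    [[0,0,0],0]
  ]
}}

```text
clock: 7.7
tcp_pos: [0.5296, 0.1775, 0.2349]
orientation: [3.118, 0.371, -0.008]
contact_force: [-6.7, -1.2, -0.2]
grip_width: 0.0386
```

Request:
{"name": "jog_arm", "arguments": {
  "plan": [
    [[0,0,-0.8],0],
    [[0,0,-0.8],0],
    [[0,0,-0.8],0],
    [[0,0,-0.8],0],
    [[0,0,-0.8],0],
    [[0,0,-0.5],0],
    [[0,0,0],0],
    [[0,0,0],0],
    [[0,0,0],0]
  ]
}}

```text
clock: 8.6
tcp_pos: [0.5309, 0.1783, 0.191]
orientation: [-3.12, -0.372, 0.002]
contact_force: [-5.6, 0.7, 2.7]
grip_width: 0.0385
```

```bash
python3 - <<'E'
from h import *
a=grab_frame("wrist");b=grab_frame("scene");o=get_obs();print(o["clock"],o["tcp_pos"],o["contact_force"])
cv2.imwrite("pics/m.png",np.hstack([cv2.resize(a[150:480,120:520],(480,396)),cv2.resize(b[150:370,320:497],(320,396))])[:,:,::-1])
E
```

```text
8.7 [0.53081478 0.17831984 0.19101558] [-5.81779072  0.05516454  1.0142533 ]
```

View pics/m.png

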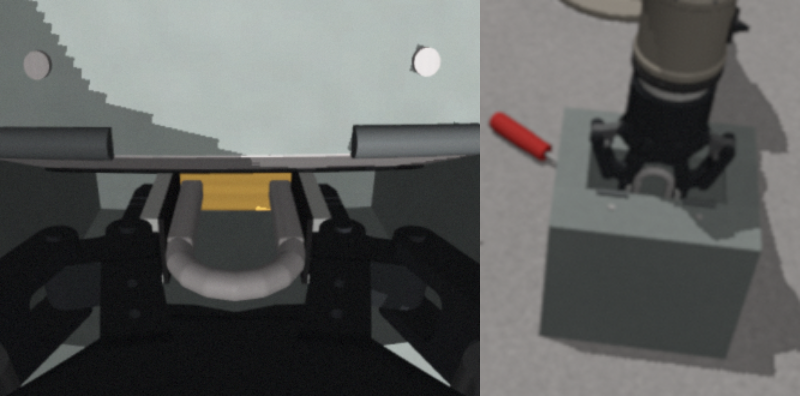

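The padlock's body is down in the mouth, below the lid, with the flap open. I'll open the jaws moderately to release it.

Request:
{"name": "jog_arm", "arguments": {
  "plan": [
    [[0,0,0],0],
    [[0,0,0],0],
    [[0,0,0],0],
    [[0,0,0],0],
    [[0,0,0],0],
    [[0,0,0],0],
    [[0,0,0],0],
    [[0,0,0],0]
  ],
  "hand": 6
}}

```text
clock: 9.5
tcp_pos: [0.5303, 0.176, 0.1903]
orientation: [3.116, 0.37, -0.006]
contact_force: [-5.3, -5.4, 1.6]
grip_width: 0.0597
```

```bash
python3 - <<'E'
from h import *
a=grab_frame("wrist");o=get_obs();print(o["clock"],o["tcp_pos"],o["contact_force"],o["grip_width"])
cv2.imwrite("pics/m2.png",cv2.resize(a[150:480,120:520],(640,528))[:,:,::-1])
E
```

```text
9.55 [0.53029206 0.17609055 0.1902937 ] [-5.14856092 -4.68035129  2.13565484] 0.06026982403627462
```

View pics/m2.png

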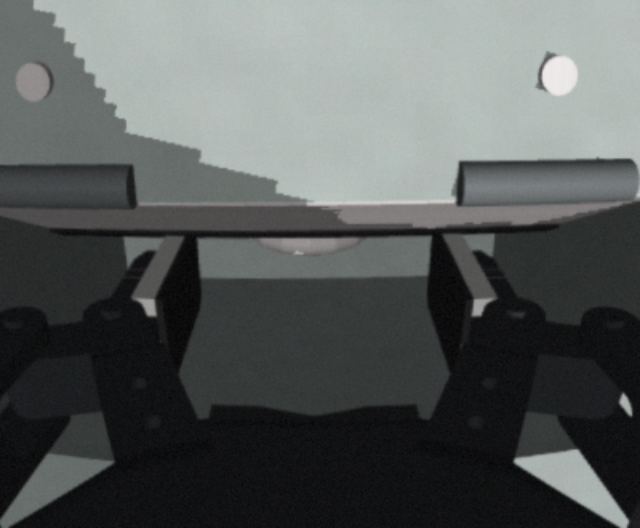

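The padlock has left the fingers and sits low in the box, with only the top of its shackle showing at (310,248). A sideways force of 5 N suggests a finger linkage is touching the mouth's edge. I'll close the jaws a little and withdraw.

Request:
{"name": "jog_arm", "arguments": {
  "plan": [
    [[0,0,0],0],
    [[0,0,0],0],
    [[0,0,0],0],
    [[0,0,1],0],
    [[0,0,1],0],
    [[0,0,1],0],
    [[0,0,1],0],
    [[0,0,1],0],
    [[0,0,1],0],
    [[0,0,1],0],
    [[0,0,1],0],
    [[0,0,1],0]
  ],
  "hand": 4.8
}}

```text
clock: 10.75
tcp_pos: [0.5317, 0.1782, 0.2819]
orientation: [-3.119, -0.371, -0.001]
contact_force: [0.9, 0.7, -0.2]
grip_width: 0.0476
```

Request:
{"name": "jog_arm", "arguments": {
  "plan": [
    [[0,0,2],0],
    [[0,0,2],0],
    [[0,0,2],0],
    [[-1,0,2],0],
    [[-2,0,2],0],
    [[-2,0,0],0],
    [[-2,0,0],0],
    [[0,0,0],0],
    [[0,0,0],0],
    [[0,0,0],0],
    [[0,0,0],0]
  ]
}}

```text
clock: 11.85
tcp_pos: [0.4621, 0.178, 0.3808]
orientation: [-3.119, -0.37, 0.0]
contact_force: [-0.8, -0.0, -0.1]
grip_width: 0.0478
```

```bash
python3 - <<'E'
from h import *
a=grab_frame("wrist");b=grab_frame("scene");o=get_obs();print(o["clock"],o["tcp_pos"],o["contact_force"],o["qvel"].round(3))
cv2.imwrite("pics/f.png",np.hstack([cv2.resize(a,(400,300)),cv2.resize(b[140:380,170:490],(400,300))])[:,:,::-1])
E
```

```text
11.95 [0.46186056 0.17805179 0.38067961] [0.6394408  0.50286402 0.23871066] [-0.002 -0.002 -0.001  0.005  0.001  0.    -0.002]
```

View pics/f.png

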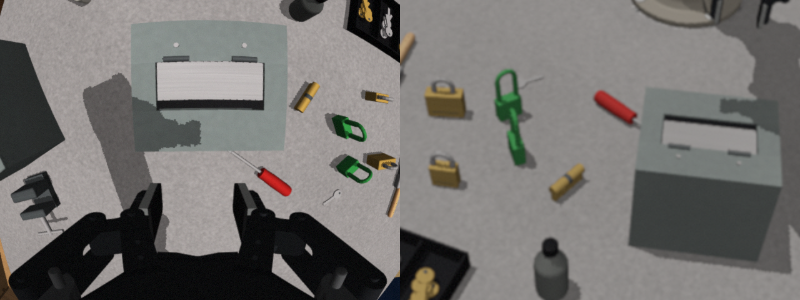

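The flap looks flush and shut, the padlock is inside the box, and the short padlock is undisturbed at crop (445,170).

```bash
python3 -c "
from bench import *
print(hand_in())"
```

```text
the job is handed in; nothing more can be done
None
```

I handed the job in with the clock at about 12 s, and the final pictures show it done; no verdict was reported.

- **Insertion:** I gripped the long-shackle padlock across its legs at 100 N. I pushed the flap down with it until its underside was about 105 mm below the lid, worked out from the tool height. The flap pressed sideways on it with about 6 N, as expected with the spring held open. I could not read the flap's angle; from the geometry I estimate about 1 rad.
- **Release:** I let it go inside the box. The wrist picture then showed empty fingers and the top of the shackle low in the box.
- **End state:** With the gripper out, the flap looked flush and shut. The short padlock was standing and looked unmoved, though I did not re-measure its position. The arm was at rest and clear, with the force reading under 1 N.
- **Odd readings:**
  - About 7 N upward showed on the wrist while the jaws closed. The fingertips may have pressed on the padlock's body.
  - About 5 N sideways showed when I opened the jaws in the mouth. A finger linkage was probably touching its edge, so I closed the jaws a little and it went away.
  - The first two camera views disagreed by about 0.12 rad on how the padlock was turned. I used the close wrist view instead.

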